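# Shut the chip trays away in the dry box

### The arm

A 6-joint arm with a two-finger parallel gripper is mounted at the origin on a cart in front of the work surface, level with it; the furniture and walls round the work are solid. World frame = base frame: x ahead of the robot, y to its left, z up, the work surface at z = 0. Lengths are in m, angles in rad, forces in N, time in s.
With the tool pointing down it reaches from about 0.35 to 0.775 m from the base axis. Payload 7.3 kg.
Tool frame: the origin (TCP) lies at the very end of the fingers, on their centre line; the grasp point (between the pads) lies 19 mm behind it; z points along the fingers, y is the line along which they close (so a half turn about z gives the same grasp; the last joint's range is limited). The gripper opens to 92 mm and grips with 3 to 60 N. Pads are 19 mm wide; open, the fingers measure 130 mm over their backs; the gripper's body (75 mm by 190 mm) begins 47 mm behind the grasp point.
Start: joints at [-1.385, 0.342, 1.524, -0, 1.275, -0.146], TCP at [0.171, -0.496, 0.227] pointing down, gripper open.
Joint ranges: [-2.53, 2.53], [-0.77, 2.02], [0.04, 2.7], [-1, 4.14], [0.28, 2.66], [-3.11, 3.11]. Speed limits (rad/s): [2.57, 2.57, 3.14, 3.14, 3.14, 3.14].

### API

Orientations are given as [roll, pitch, yaw] about the fixed x, y, z axes, in that order (R = Rz(yaw) Ry(pitch) Rx(roll)).
In Python, from cell import observe, read_camera, get_calibration, hand_in, search_frame gives the robot as it stands.
- The arm moves only by the tool step_arm, never from a script. Its argument "commands" is a list of rows, each an object with "translation": the shift along the tool's x, y, z in mm, a list of three; "roll": the turn about the tool's z in rad. In form: [{"translation": [x, y, z], "roll": roll}, ...]. A call has 1 to 20 rows; each row shifts and turns the commanded pose from where the row before left it, along the tool's axes as they then stand; what a row does not reach is not made up. A row lasts 1/12 s, in which the tool goes at most 41.7 mm and 7.16 degrees, less where a joint would pass 70% of its speed; a pose out of reach is approached as far as the arm can. A call is refused whole if a number of a shift passes 41.7 or a number of a turn 0.125, either way. A call with a gripper value outside its range is refused whole. "fingers" is the opening, from 0 (shut) to 1 (fully open), set as the call begins (left out, the last holds). The fingers move at their own pace and stop on an object; "grip_force" is the grip in N (left out, the last holds). Time passes only in rows, so rows that do not move let the fingers close. It gives the time, the measured TCP pose, the force, the opening and the grip force at its end, in the units of the state.
- observe(): the state, without advancing time (a new reading comes with each control period).
- read_camera(name): name is "scene" or "top" or "wrist"; returns the picture (480x640x3 uint8, red, green, blue); there is no depth.
- get_calibration(name): a dict with "camera_matrix" (3x3 intrinsics, pixels), "dist_coeffs" ([k1, k2, p1, p2, k3] as OpenCV has them; the pictures are not rectified), "world_from_camera" (4x4, takes a point from camera to world coordinates). Camera axes: x right, y up, looking along -z (the intrinsics and any distortion apply to the point x, -y, -z); pixel columns grow to the right and rows downward; lengths in m; the calibration is good to about 2 mm. A picture is of the moment at which its call begins: read the wrist's pose just before it. get_calibration takes no time and is no camera call; for the wrist camera it gives the pose at the moment of the call.
- hand_in(): hands the job in; it is judged then, once.
Trained networks look in the newest picture that a camera, given by its name, has taken for a name from the list of things; names that differ only in an ending like _2 or _b are one class to them, and where a whole thing is asked for, a point or a joint stands for the part that bears it (a point fixed in the world has none). Each returns a list of dicts, best first, with "confidence" (0 to 1); they miss things now and then, are a little off and sometimes report something else, mostly with a low value. They report only what shows in the picture. A call takes as long as a camera call. They do not tell look-alikes from the thing itself.
- search_frame(camera, name): "at" ([x, y, z] in m, in world coordinates, good to about 4 mm: the middle of the surface that is visible of it).
The state is a dict: "time": time; "qpos": joint angles; "qvel": joint speeds; "joint_efforts": joint torques, N m; "tool_pos": TCP position; "tool_rot": TCP orientation; "contact_force": force on the tool from outside, world axes, zero at the start; "torque": the same for the moment, N m; "opening": finger opening in m; "grip_force": force on a finger pad.
Only numpy, scipy, OpenCV 4.12 (cv2) and the standard library are available. Lean on these libraries where they do the work, as an engineer would, in place of code of your own. Each camera call takes 0.05 s, during which the arm holds its last target. There are 200 camera calls.

### The job

Put the chips back into dry storage: with the fingertips, push the dry box's open tray drawer fully home, then swing the door shut over it, and then push the bolt across by its knob into the staple on the door as far as it goes. Nothing needs gripping and nothing may be lifted; do not shove the box about the table, leave the chip trays lying in the drawer, and leave the things round the box where they stand.

Things in the scene. Friction and masses are not known exactly. Their poses are not given: they have to be found in the camera images.
- dry_box: low grey sheet-metal dry box, 150 mm deep (x), 190 mm wide (y), 70 mm high, loose on four rubber feet, about 2.6 kg. Origin: centre of its underside, on the table; z up, x points from its front to its back, so the front is the plane x = -75 mm. Seen from the front, the drawer opening fills the left and middle of the front, and a 46 mm wide fixed panel at the right (y = -47 to -93 mm) carries the bolt.
- drawer (a joint): how far the drawer stands out of the box front, m: 0 = fully home (its face level with the box front), at most 0.068. It slides along the box's x, friction about 1 to 2 N, and stays where it is left.
- drawer_front (a point): point on the drawer's outer face, in the middle of its width (box y = +19.5 mm), 30 mm above the table; the face is 122 mm wide and reaches from 11 to 61 mm above the table (a 52 mm wide dip in the middle: only to 45 mm). Box axes: the face looks to -x. No handle.
- door (a joint): angle of the door, rad: 0 = shut against the box front, 1.57 = standing straight out to the front, at most 2.2. The hinge is upright, at the left end of the box front (seen from the front); a stiff hinge, about 0.03 N m, stays where it is left.
- door_hinge (a point): point on the door's upright hinge axis, 37 mm above the table; in the box's frame it always lies at x = -80, y = +89.5 mm. Its axes turn with the door: the door runs from the axis along its own -y for 138 mm; its outer face (the one away from the drawer) is the plane 4 mm along its own -x. With the door shut these axes are the box's axes. The door is 6 mm thick and 58 mm high, from 8 to 66 mm above the table.
- door_face (a point): point on the door's outer face, 85 mm from the hinge axis, 37 mm above the table; axes as door_hinge. A staple for the bolt sticks out 21 mm from the hinge axis plane on the outer face, 119 to 133 mm from the hinge axis.
- bolt (a joint): travel of the bolt, m: 0 = drawn back, 0.022 = shot fully into the staple on the door. It slides along the box's +y (toward the hinge side), friction about 1 to 2 N, and stays where it is left. With the door open it must not be shot: it would stand in the door's way.
- bolt_knob (a point): centre of the round knob (13 mm ball) of the steel barrel bolt, 40 mm above the table, 44 mm in front of the box front, at box y = -83 mm when drawn back and -61 mm when shot; box axes. The ball sits on a 5 mm stem that runs to the bolt; the bolt and its two guides lie 0 to 23 mm in front of the box front, so the ball is free on both sides, above and below.
- tray_a: chip tray, black square waffle tray 51x51x6 mm, lying loose in the drawer; origin at the centre of its underside
- tray_b: second chip tray, the same, lying beside it in the drawer (to the right, seen from the front)
- loupe: bystander: black magnifier on its skirt, 38 mm across, 32 mm high, left of the box; origin at the centre of its underside
- weight: bystander: brass knob weight, 22 mm across, 32 mm high, to the right of the box, near its front; origin at the centre of its underside
- syringe: bystander: syringe 117x24x18 mm lying along the right side of the box; origin at the centre of its underside
Mind the look-alikes: they are no part of the job. Leave any orange or yellow look-alike of the tray_a alone. What is shaped like the tray_b but green or turquoise is not meant.

How it is judged:
By the outcome, as a careful person would: the job done as asked, in the order asked, and still so for the second after the job is handed in, with the robot touching nothing.
It also fails if it takes over 58 s, if anything falls off the work surface, if the arm or the gripper's body presses on something with over 40 N, if the wrist force passes 120 N, or if a joint passes its speed limit or range.

## Working session

There is one attempt and no reset: what is moved stays moved. The work goes in short steps, Python scripts to look and compute and a tool call to move; the robot and the scene stay as the last step left them, time stands still between calls to the robot, and variables do not carry over. Pictures are saved under pics/ and viewed, at most 12 in all, crops included, and the job is handed in when it is done.

Besides the shell and the picture viewer there is one more tool, called after "Call:" as a command line: name --argument value ..., lists and objects as JSON in quotes. step_arm: Moves the arm, as the interface text tells. Its arguments: {"type":"object","properties":{"commands":{"type":"array"},"fingers":{"type":"number"},"grip_force":{"type":"number"}},"required":["commands"]}

```bash
mkdir -p pics
python3 - <<'E'
from cell import *
import cv2
for c in ["scene","top"]:
    im=read_camera(c); cv2.imwrite(f"pics/{c}0.png",im[:,:,::-1])
    for n in ["dry_box","drawer_front","door_hinge","door_face","bolt_knob","tray_a","loupe","weight","syringe"]:
        r=search_frame(c,n); print(c,n,[(round(d["confidence"],2),[round(v,3) for v in d["at"]]) for d in r[:3]])
s=observe();print(s["time"],s["tool_pos"],s["tool_rot"],s["opening"])
E
```

```text
scene dry_box [(0.97, [0.573, 0.027, 0.064])]
scene drawer_front [(0.6, [0.507, -0.071, 0.033])]
scene door_hinge [(0.91, [0.433, 0.041, 0.045]), (0.29, [0.535, -0.054, 0.019])]
scene door_face [(0.74, [0.436, 0.043, 0.045])]
scene bolt_knob []
scene tray_a [(0.98, [0.448, -0.198, 0.006]), (0.74, [0.521, -0.013, 0.018]), (0.71, [0.368, 0.142, 0.003])]
scene loupe [(0.97, [0.547, 0.107, 0.029]), (0.33, [0.436, 0.045, 0.045])]
scene weight [(0.62, [0.585, -0.235, 0.02]), (0.42, [0.519, -0.013, 0.019]), (0.31, [0.511, -0.068, 0.031])]
scene syringe []
top dry_box [(0.65, [0.592, -0.026, 0.067])]
top drawer_front [(0.77, [0.505, -0.038, 0.015])]
top door_hinge [(0.9, [0.436, 0.037, 0.056])]
top door_face [(0.9, [0.431, 0.035, 0.056])]
top bolt_knob [(0.73, [0.541, -0.134, 0.047])]
top tray_a [(0.9, [0.469, 0.163, 0.003]), (0.78, [0.531, -0.058, 0.02]), (0.73, [0.781, -0.356, 0.005])]
top loupe [(0.62, [0.439, 0.036, 0.059]), (0.57, [0.551, 0.095, 0.034])]
top weight [(0.56, [0.589, -0.237, 0.025])]
top syringe [(0.75, [0.669, -0.165, 0.013])]
1.0 [ 0.1710379  -0.49637761  0.22675606] [3.14146170e+00 2.22219227e-05 3.31789715e-01] 0.09181766944195432
```

View pics/scene0.png

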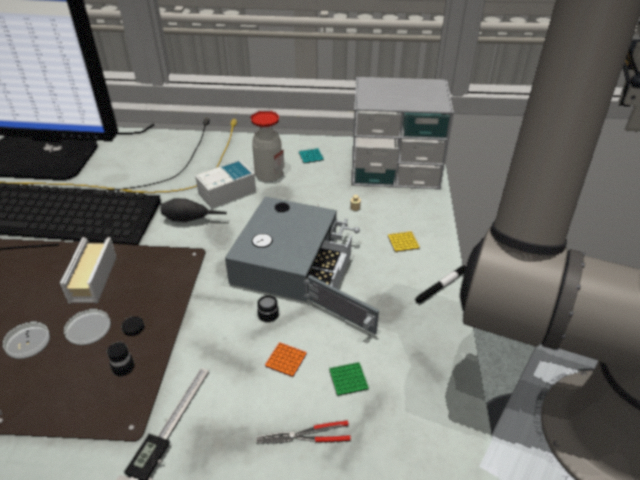

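View pics/top0.png

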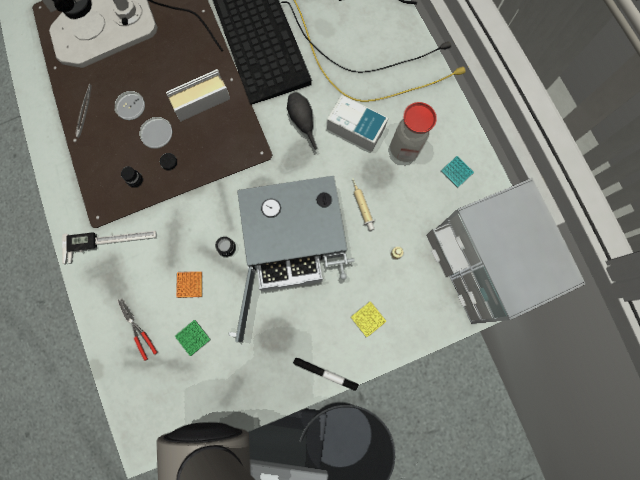

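The scene shows the box with its door swung out. In the top view the box roof spans about (240,190), (335,178), (345,252) and (247,266), the door runs from (251,268) to (240,340), and the knob is near (352,264). I'll enlarge that region to get corners.

```bash
cat > h.py <<'E'
import numpy as np, cv2
from cell import *
def px2w(cam,pts,z,T=None):
    c=get_calibration(cam); K=np.array(c["camera_matrix"]);T=np.array(c["world_from_camera"]) if T is None else T
    u=cv2.undistortPoints(np.array(pts,float).reshape(-1,1,2),K,np.array(c["dist_coeffs"]))[:,0]
    d=np.c_[u[:,0],-u[:,1],-np.ones(len(u))]@T[:3,:3].T; o=T[:3,3]
    z=np.broadcast_to(z,len(u)); return o+d*((z-o[2])/d[:,2])[:,None]
def w2px(cam,P):
    c=get_calibration(cam); T=np.linalg.inv(np.array(c["world_from_camera"]))
    q=np.atleast_2d(P)@T[:3,:3].T+T[:3,3]; q=q*[1,-1,-1]
    return cv2.projectPoints(q,np.zeros(3),np.zeros(3),np.array(c["camera_matrix"]),np.array(c["dist_coeffs"]))[0][:,0]
E
python3 - <<'E'
import cv2
im=cv2.imread("pics/top0.png")[170:350,225:405]
cv2.imwrite("pics/c1.png",cv2.resize(im,(720,720),interpolation=cv2.INTER_CUBIC)[:600])
cv2.imwrite("pics/c1.png",cv2.resize(im[:, :],(600,600),interpolation=cv2.INTER_CUBIC))
E
```

```text
(no output)
```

View pics/c1.png

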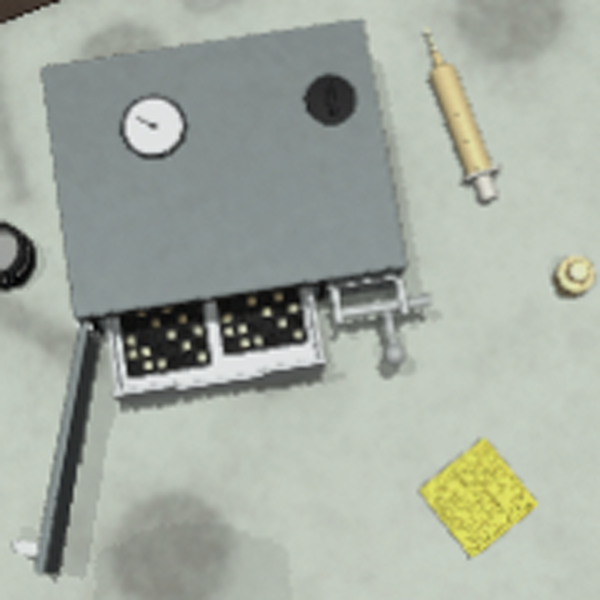

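The crop shows the roof corners at (42,67), (365,20), (404,268) and (77,322). The drawer face edge runs from (118,392) to (325,368), the door tip is at (48,572) and the knob at (394,352).

Run:
```python
from h import *
from scipy.optimize import least_squares
f=lambda a:(np.array(a,float)+.5)/(600/180)-.5+[225,170]
C=f([(42,67),(365,20),(404,268),(77,322)])
W=px2w("top",C,.07)[:,:2]
L=np.array([[75,95],[75,-95],[-75,-95],[-75,95]])/1e3
def tf(p,l): c,s=np.cos(p[2]),np.sin(p[2]); return np.atleast_2d(l)@np.array([[c,s],[-s,c]])+p[:2]
r=least_squares(lambda p:(tf(p,L)-W).ravel(),[.59,-.02,-.1]);p=r.x
print("box",p,"res mm",(r.fun*1e3).round(1))
inv=lambda w:(w-p[:2])@np.array([[np.cos(p[2]),-np.sin(p[2])],[np.sin(p[2]),np.cos(p[2])]])
O=px2w("top",f([(394,352),(118,390),(325,367),(92,330),(48,572),(60,575)]),[.04,.061,.061,.066,.066,.066])[:,:2]
print("box frame mm\n",(inv(O)*1e3).round(1)); 
print("bystanders box",(inv(px2w("top",f([(0,250),(575,275),(425,30),(485,200)]),[.03,.03,.01,.01])[:,:2])*1e3).round())
for n,l in dict(hinge=(-80,89.5),knob=(-119,-83),dfront=(-75,19.5)).items(): print(n,tf(p,np.array(l)/1e3).round(4))
```

```text
box [ 0.61164624 -0.02885251  0.28937579] res mm [-0.5  0.3  0.2  0.5 -0.3 -2.6  0.5  1.8]
box frame mm
 [[-116.5  -81.8]
 [-116.2   76.6]
 [-121.3  -40.1]
 [ -81.1   86.1]
 [-210.   127.8]
 [-212.6  121.5]]
bystanders box [[ -19.  137.]
 [ -87. -196.]
 [  83. -138.]
 [ -30. -155.]]
hinge [[0.5094 0.0341]]
knob [[ 0.5213 -0.1424]]
dfront [[ 0.5342 -0.0316]]
```

Call:
step_arm --commands '[{"translation": [0, 0, 0], "roll": 0.042}, {"translation": [29, -24.4, 0], "roll": 0}, {"translation": [29, -24.4, 0], "roll": 0}, {"translation": [29, -24.4, 0], "roll": 0}, {"translation": [29, -24.4, 0], "roll": 0}, {"translation": [29, -24.4, 0], "roll": 0}, {"translation": [29, -24.4, 0], "roll": 0}, {"translation": [29, -24.4, 0], "roll": 0}, {"translation": [29, -24.4, 0], "roll": 0}, {"translation": [29, -24.4, 0], "roll": 0}, {"translation": [29, -24.4, 0], "roll": 0}, {"translation": [29, -24.4, 0], "roll": 0}, {"translation": [29, -24.4, 0], "roll": 0}, {"translation": [29, -24.4, 0], "roll": 0}, {"translation": [29, -24.4, 0], "roll": 0}, {"translation": [0, 0, 25], "roll": 0}, {"translation": [0, 0, 25], "roll": 0}, {"translation": [0, 0, 25], "roll": 0}, {"translation": [0, 0, 0], "roll": 0}]' --fingers 0

```text
time: 2.58
tool_pos: [0.4599, -0.0519, 0.1479]
tool_rot: [-3.137, 0.007, 0.291]
contact_force: [-0.8, -0.5, -0.5]
opening: 0.0003
grip_force: 0.0
```

```bash
cat >> h.py <<'E'
P=np.array([0.6116,-0.0289,0.2894])
R2=np.array([[np.cos(P[2]),-np.sin(P[2])],[np.sin(P[2]),np.cos(P[2])]])
def st():
    s=observe(); t=np.array(s["tool_pos"]); print("t",round(s["time"],2),"box mm",((t[:2]-P[:2])@R2*1e3).round(1),"z",round(t[2]*1e3,1),"rot",np.round(s["tool_rot"],3),"F box",(np.array(s["contact_force"])[:2]@R2).round(2),round(s["contact_force"][2],2),"open",round(s["opening"],4))
E
python3 -c "
from h import *
st()
im=read_camera('wrist'); cv2.imwrite('pics/w1.png',im[:,:,::-1])
for n in ['drawer_front','door_hinge','door_face','bolt_knob']:
    print(n,[(round(d['confidence'],2),(((np.array(d['at'])[:2]-P[:2])@R2)*1e3).round(1),round(d['at'][2],3)) for d in search_frame('wrist',n)[:2]])
"
```

```text
t 2.58 box mm [-152.    21.3] z 147.9 rot [-3.137  0.007  0.291] F box [-0.93 -0.2 ] -0.47 open 0.0003
drawer_front [(0.84, array([-110.4,   20.3]), 0.02)]
door_hinge [(0.66, array([-137.3,  114.9]), 0.054)]
door_face [(0.71, array([-135. ,  106.5]), 0.053)]
bolt_knob [(0.89, array([-92.3, -82.4]), 0.041)]
```

View pics/w1.png

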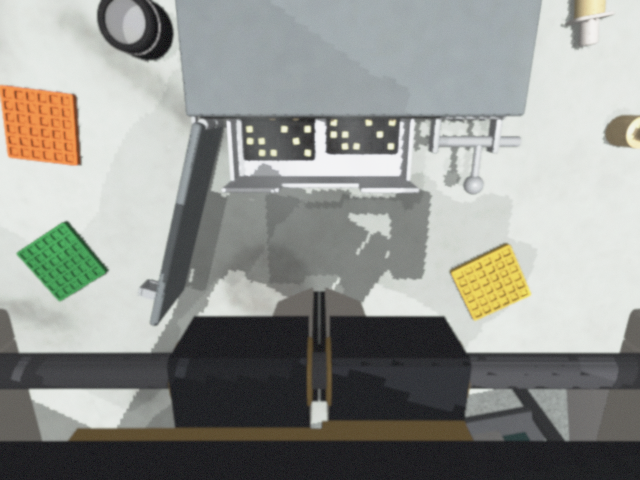

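The wrist view is square to the box: front edge from (187,116) to (528,112), drawer face at row ~189, knob at (474,185), door tip at (157,322).

```bash
python3 -c "
from h import *
w=px2w('wrist',[(187,116),(528,112),(222,190),(418,190),(474,185),(157,322),(199,125)],[.07,.07,.061,.061,.04,.066,.066])
print(((w[:,:2]-P[:2])@R2*1e3).round(1))"
```

```text
[[ -69.6   95.3]
 [ -67.4  -99.8]
 [-114.2   80.6]
 [-114.1  -42.7]
 [-114.7  -85.7]
 [-204.7  130.6]
 [ -74.7   90.1]]
```

Call:
step_arm --commands '[{"translation": [0, 0, 30], "roll": 0}, {"translation": [0, 0, 30], "roll": 0}, {"translation": [0, 0, 30], "roll": 0}, {"translation": [0, 0, 30], "roll": 0}, {"translation": [10, 0, 0], "roll": 0}, {"translation": [8, 0, 0], "roll": 0}, {"translation": [0, 0, 0], "roll": 0}, {"translation": [0, 0, 0], "roll": 0}]'

```text
time: 3.5
tool_pos: [0.4821, -0.0481, 0.0339]
tool_rot: [3.139, -0.004, 0.29]
contact_force: [0.7, -0.2, -0.6]
opening: 0.0003
grip_force: 0.0
```

```bash
python3 -c "
from h import *
st()"
```

```text
t 3.5 box mm [-129.6   18.5] z 33.9 rot [ 3.139 -0.004  0.29 ] F box [ 0.59 -0.39] -0.59 open 0.0003
```

Call:
step_arm --commands '[{"translation": [4, 0, 0], "roll": 0}, {"translation": [4, 0, 0], "roll": 0}, {"translation": [4, 0, 0], "roll": 0}, {"translation": [4, 0, 0], "roll": 0}, {"translation": [4, 0, 0], "roll": 0}, {"translation": [4, 0, 0], "roll": 0}, {"translation": [4, 0, 0], "roll": 0}, {"translation": [4, 0, 0], "roll": 0}, {"translation": [4, 0, 0], "roll": 0}, {"translation": [2, 0, 0], "roll": 0}, {"translation": [0, 0, 0], "roll": 0}]'

```text
time: 4.42
tool_pos: [0.5167, -0.0369, 0.0316]
tool_rot: [3.141, -0.001, 0.29]
contact_force: [0.4, 0.3, -0.2]
opening: 0.0004
grip_force: 0.0
```

```bash
python3 -c "
from h import *
st()"
```

```text
t 4.42 box mm [-93.2  19.4] z 31.6 rot [ 3.141e+00 -1.000e-03  2.900e-01] F box [0.45 0.21] -0.2 open 0.0004
```

Call:
step_arm --commands '[{"translation": [2, 0, 0], "roll": 0}, {"translation": [1, 0, 0], "roll": 0}, {"translation": [0, 0, 0], "roll": 0}]'

```text
time: 4.67
tool_pos: [0.5191, -0.0361, 0.0316]
tool_rot: [3.142, 0.0, 0.29]
contact_force: [-0.8, -0.6, -0.2]
opening: 0.0008
grip_force: 0.2
```

```bash
python3 -c "
from h import *
st()"
```

```text
t 4.67 box mm [-90.7  19.5] z 31.6 rot [3.142 0.    0.29 ] F box [-0.97 -0.3 ] -0.23 open 0.0008
```

Call:
step_arm --commands '[{"translation": [2, 0, 0], "roll": 0}, {"translation": [2, 0, 0], "roll": 0}, {"translation": [0, 0, 0], "roll": 0}]'

```text
time: 4.92
tool_pos: [0.5232, -0.0349, 0.0317]
tool_rot: [3.141, -0.0, 0.29]
contact_force: [-0.4, -0.5, 0.5]
opening: 0.0005
grip_force: 0.1
```

```bash
python3 -c "
from h import *
st()"
```

```text
t 4.92 box mm [-86.4  19.4] z 31.7 rot [ 3.141 -0.     0.29 ] F box [-0.5  -0.39] 0.53 open 0.0005
```

Call:
step_arm --commands '[{"translation": [2, 0, 0], "roll": 0}, {"translation": [0, 0, 0], "roll": 0}]'

```text
time: 5.08
tool_pos: [0.5252, -0.0344, 0.0317]
tool_rot: [3.141, -0.0, 0.29]
contact_force: [-0.5, -0.5, 0.0]
opening: 0.0006
grip_force: 0.1
```

```bash
python3 -c "
from h import *
st()
im=read_camera('wrist'); cv2.imwrite('pics/w2.png',im[:,:,::-1])
print(w2px('wrist',[[*(P[:2]+R2@np.array(l)),h] for l,h in [((-.075,.095),.07),((-.075,-.095),.07)]]))"
```

```text
t 5.08 box mm [-84.4  19.4] z 31.7 rot [ 3.141 -0.     0.29 ] F box [-0.59 -0.38] 0.02 open 0.0006
[[ 98.92774882 336.7284719 ]
 [660.52394226 337.67664539]]
```

View pics/w2.png

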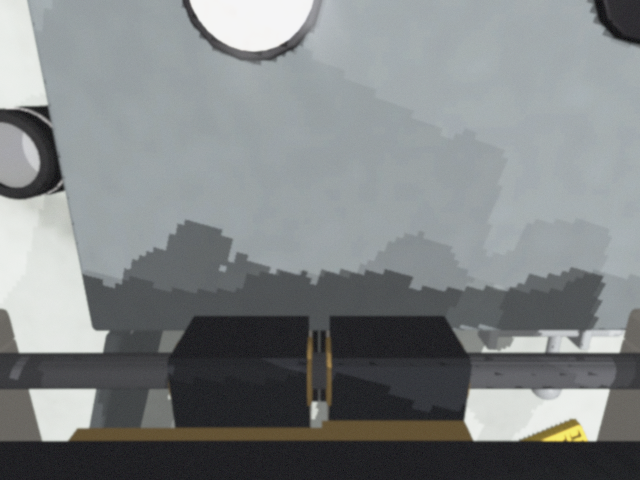

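The box front edge shows at row ~329, against 337 predicted, so the front lies ~2.5 mm further back. The drawer is still a little out.

Call:
step_arm --commands '[{"translation": [1, 0, 0], "roll": 0}, {"translation": [1, 0, 0], "roll": 0}, {"translation": [0, 0, 0], "roll": 0}]'

```text
time: 5.38
tool_pos: [0.5263, -0.034, 0.0317]
tool_rot: [-3.142, 0.001, 0.29]
contact_force: [-4.3, -3.5, 2.7]
opening: 0.0005
grip_force: 2.0
```

Call:
step_arm --commands '[{"translation": [1, 0, 0], "roll": 0}, {"translation": [0, 0, 0], "roll": 0}]'

```text
time: 5.55
tool_pos: [0.5263, -0.034, 0.0317]
tool_rot: [-3.141, 0.003, 0.29]
contact_force: [-7.8, -5.2, 5.6]
opening: 0.0004
grip_force: 4.2
```

Call:
step_arm --commands '[{"translation": [1, 0, 0], "roll": 0}, {"translation": [0, 0, 0], "roll": 0}]'

```text
time: 5.72
tool_pos: [0.5262, -0.034, 0.0317]
tool_rot: [-3.141, 0.005, 0.29]
contact_force: [-11.5, -5.8, 9.2]
opening: 0.0005
grip_force: 6.3
```

```bash
python3 -c "
from h import *
st()"
```

```text
t 5.72 box mm [-83.3  19.5] z 31.7 rot [-3.141  0.005  0.29 ] F box [-12.66  -2.29] 9.22 open 0.0005
```

The drawer met its stop: position steady while force rises to 12 N. I'll back off, lift and go round to the outer side of the door.

Call:
step_arm --commands '[{"translation": [-5, 0, 0], "roll": 0}, {"translation": [-20, 0, 0], "roll": 0}, {"translation": [-25, 0, 0], "roll": 0}, {"translation": [-20, 0, 0], "roll": 0}, {"translation": [0, 0, -25], "roll": 0}, {"translation": [0, 0, -30], "roll": 0}, {"translation": [0, 0, -30], "roll": 0}, {"translation": [0, -25, 0], "roll": 0}, {"translation": [0, -35, 0], "roll": 0}, {"translation": [0, -35, 0], "roll": 0}, {"translation": [0, -35, 0], "roll": 0}, {"translation": [0, 0, 0], "roll": 0}, {"translation": [0, 0, 0], "roll": 0}]'

```text
time: 6.8
tool_pos: [0.4243, 0.0728, 0.117]
tool_rot: [3.141, -0.001, 0.293]
contact_force: [0.7, -0.3, -0.0]
opening: 0.0004
grip_force: 0.0
```

```bash
python3 -c "
from h import *
st()
im=read_camera('wrist'); cv2.imwrite('pics/w3.png',im[:,:,::-1])"
```

```text
t 6.8 box mm [-150.4  150.9] z 117.0 rot [ 3.141e+00 -1.000e-03  2.930e-01] F box [ 0.62 -0.49] -0.02 open 0.0004
```

View pics/w3.png

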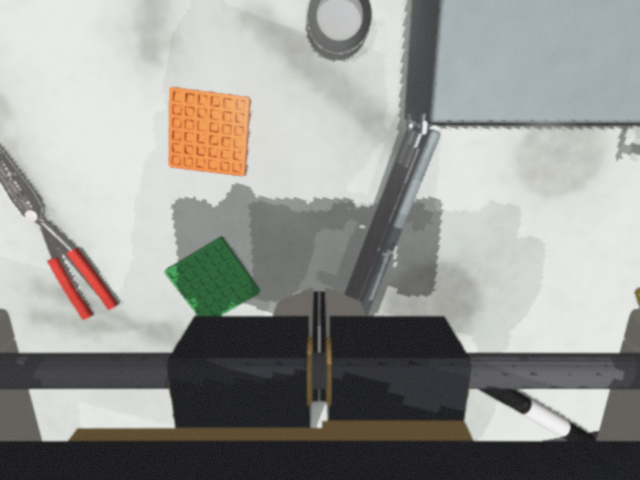

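The wrist view shows the drawer in and the door running from (425,130) to (365,305), with the fingertips free to its left; the green look-alike at (212,278) is clear of the path. Going down beside the door.

```bash
cat > path.py <<'E'
import sys
from h import *
a=float(sys.argv[1]); r=.085; H=np.array([-.0788,.0895])
s=observe(); c0=(np.array(s["tool_pos"])[:2]-P[:2])@R2*1e3
def cen(t):
    d=np.array([-np.sin(t),-np.cos(t)]); n=np.array([-np.cos(t),np.sin(t)])
    return (H+d*r+n*(.004+.0095*abs(n[0])+.019*abs(n[1])))*1e3
prev=c0
for t in np.r_[np.arange(a,0,-.12),0]:
    c=cen(t); print(round(t,2),c.round(1),"tool",[float(round(c[0]-prev[0],1)),float(round(-(c[1]-prev[1]),1))]); prev=c
E
python3 path.py 1.85
python3 -c "
from h import *
w=px2w('wrist',[(432,135),(370,310),(410,130),(362,300)],[.066]*4)
print(((w[:,:2]-P[:2])@R2*1e3).round(1))"
```

```text
1.85 [-153.7  136.8] tool [-3.4, 12.9]
1.73 [-158.9  126.9] tool [-5.2, 9.9]
1.61 [-162.8  116.2] tool [-3.9, 10.8]
1.49 [-165.4  106.3] tool [-2.6, 9.9]
1.37 [-167.    96.6] tool [-1.5, 9.7]
1.25 [-167.4   86.4] tool [-0.4, 10.1]
1.13 [-166.4   76.1] tool [0.9, 10.4]
1.01 [-164.2   65.6] tool [2.3, 10.5]
0.89 [-160.4   55.2] tool [3.7, 10.4]
0.77 [-155.2   45.2] tool [5.2, 10.0]
0.65 [-148.6   35.8] tool [6.6, 9.4]
0.53 [-140.6   27.2] tool [8.0, 8.6]
0.41 [-131.3   19.6] tool [9.3, 7.6]
0.29 [-120.9   13.3] tool [10.4, 6.3]
0.17 [-109.5    8.5] tool [11.3, 4.8]
0.05 [-97.5   5.3] tool [12.1, 3.2]
0.0 [-92.3   4.5] tool [5.2, 0.8]
[[ -79.4   94.1]
 [-177.7  121.2]
 [ -77.   105.4]
 [-171.3  126. ]]
```

Call:
step_arm --commands '[{"translation": [0, 0, 25], "roll": 0}, {"translation": [0, 0, 30], "roll": 0}, {"translation": [0, 0, 30], "roll": 0}, {"translation": [0, 0, 0], "roll": 0}]'

```text
time: 7.18
tool_pos: [0.422, 0.07, 0.0278]
tool_rot: [-3.139, 0.007, 0.288]
contact_force: [-0.9, 0.0, -0.5]
opening: 0.0003
grip_force: 0.0
```

Call:
step_arm --commands '[{"translation": [-1.7, 6.5, 0], "roll": 0}, {"translation": [-1.7, 6.4, 0], "roll": 0}, {"translation": [-2.6, 5, 0], "roll": 0}, {"translation": [-2.6, 5, 0], "roll": 0}, {"translation": [-2, 5.4, 0], "roll": 0}, {"translation": [-1.9, 5.4, 0], "roll": 0}, {"translation": [-1.3, 5, 0], "roll": 0}, {"translation": [-1.3, 4.9, 0], "roll": 0}, {"translation": [-0.8, 4.9, 0], "roll": 0}, {"translation": [-0.7, 4.8, 0], "roll": 0}, {"translation": [-0.2, 5, 0], "roll": 0}, {"translation": [-0.2, 5, 0], "roll": 0}, {"translation": [0.4, 5.2, 0], "roll": 0}, {"translation": [0.5, 5.2, 0], "roll": 0}, {"translation": [1.1, 5.3, 0], "roll": 0}, {"translation": [1.2, 5.2, 0], "roll": 0}]'

```text
time: 8.52
tool_pos: [0.4355, -0.0138, 0.0317]
tool_rot: [3.142, 0.0, 0.29]
contact_force: [-0.4, 0.2, 0.0]
opening: 0.0004
grip_force: 0.2
```

```bash
python3 -c "
from h import *
st()"; python3 path.py 0.95
```

```text
t 8.52 box mm [-164.5   64.7] z 31.7 rot [3.142 0.    0.29 ] F box [-0.31  0.27] 0.0 open 0.0004
0.95 [-162.5   60.4] tool [2.0, 4.3]
0.83 [-158.    50.2] tool [4.5, 10.2]
0.71 [-152.1   40.4] tool [5.9, 9.7]
0.59 [-144.8   31.4] tool [7.3, 9.0]
0.47 [-136.1   23.3] tool [8.7, 8.1]
0.35 [-126.2   16.3] tool [9.9, 6.9]
0.23 [-115.3   10.7] tool [10.9, 5.6]
0.11 [-103.6    6.7] tool [11.7, 4.0]
0.0 [-92.3   4.5] tool [11.3, 2.2]
```

Call:
step_arm --commands '[{"translation": [2, 4.3, 0], "roll": 0}, {"translation": [2.2, 5.1, 0], "roll": 0}, {"translation": [2.3, 5.1, 0], "roll": 0}, {"translation": [2.9, 4.9, 0], "roll": 0}, {"translation": [3, 4.8, 0], "roll": 0}, {"translation": [3.6, 4.5, 0], "roll": 0}, {"translation": [3.7, 4.5, 0], "roll": 0}, {"translation": [4.3, 4.1, 0], "roll": 0}, {"translation": [4.4, 4, 0], "roll": 0}, {"translation": [4.9, 3.5, 0], "roll": 0}, {"translation": [5, 3.4, 0], "roll": 0}, {"translation": [5.4, 2.8, 0], "roll": 0}, {"translation": [5.5, 2.8, 0], "roll": 0}, {"translation": [5.8, 2, 0], "roll": 0}, {"translation": [5.9, 2, 0], "roll": 0}, {"translation": [4, 1, 0], "roll": 0}, {"translation": [3, 0.5, 0], "roll": 0}, {"translation": [0, 0, 0], "roll": 0}]'

```text
time: 10.02
tool_pos: [0.518, -0.0507, 0.0317]
tool_rot: [3.141, -0.001, 0.29]
contact_force: [0.2, -0.3, -0.2]
opening: 0.0003
grip_force: 0.0
```

```bash
python3 -c "
from h import *
st()
im=read_camera('top'); cv2.imwrite('pics/t2.png',cv2.resize(im[170:350,225:405,::-1],(600,600),interpolation=cv2.INTER_CUBIC))"
```

```text
t 10.02 box mm [-96.    5.8] z 31.7 rot [ 3.141e+00 -1.000e-03  2.900e-01] F box [ 0.09 -0.37] -0.2 open 0.0003
```

Call:
step_arm --commands '[{"translation": [1.5, 0, 0], "roll": 0}, {"translation": [1.5, 0, 0], "roll": 0}, {"translation": [0, 0, 0], "roll": 0}]'

```text
time: 10.32
tool_pos: [0.5202, -0.0499, 0.0317]
tool_rot: [3.141, -0.0, 0.29]
contact_force: [0.3, 0.1, -0.3]
opening: 0.0002
grip_force: 0.0
```

Call:
step_arm --commands '[{"translation": [1, 0, 0], "roll": 0}, {"translation": [1, 0, 0], "roll": 0}, {"translation": [0, 0, 0], "roll": 0}]'

```text
time: 10.57
tool_pos: [0.5215, -0.0495, 0.0317]
tool_rot: [-3.141, 0.001, 0.29]
contact_force: [-2.6, -1.7, 2.0]
opening: 0.0005
grip_force: 1.6
```

```bash
python3 -c "
from h import *
st()"
```

```text
t 10.57 box mm [-92.2   6. ] z 31.7 rot [-3.141e+00  1.000e-03  2.900e-01] F box [-3.02 -0.9 ] 1.95 open 0.0005
```

Call:
step_arm --commands '[{"translation": [1, 0, 0], "roll": 0}, {"translation": [1, 0, 0], "roll": 0}, {"translation": [0, 0, 0], "roll": 0}]'

```text
time: 10.82
tool_pos: [0.5215, -0.0494, 0.0317]
tool_rot: [-3.141, 0.005, 0.29]
contact_force: [-9.6, -5.9, 6.8]
opening: 0.0002
grip_force: 5.9
```

Call:
step_arm --commands '[{"translation": [-5, 0, 0], "roll": 0}, {"translation": [-20, 0, 0], "roll": 0}, {"translation": [-25, 0, 0], "roll": 0}, {"translation": [-20, 0, 0], "roll": 0}, {"translation": [0, 24, 0], "roll": 0}, {"translation": [0, 25, 0], "roll": 0}, {"translation": [0, 25, 0], "roll": 0}, {"translation": [0, 25, 0], "roll": 0}, {"translation": [0, 25, 0], "roll": 0}, {"translation": [0, 0, 0], "roll": 0}]'

```text
time: 11.65
tool_pos: [0.4946, -0.192, 0.0322]
tool_rot: [3.137, -0.004, 0.287]
contact_force: [-0.5, -0.4, 0.3]
opening: 0.0006
grip_force: 0.0
```

```bash
python3 -c "
from h import *
st()
im=read_camera('top'); cv2.imwrite('pics/t3.png',cv2.resize(im[170:350,225:405,::-1],(600,600),interpolation=cv2.INTER_CUBIC))
im=read_camera('wrist'); cv2.imwrite('pics/w4.png',im[:,:,::-1])"
```

```text
t 11.65 box mm [-158.7 -122.9] z 32.2 rot [ 3.137 -0.004  0.287] F box [-0.59 -0.24] 0.28 open 0.0006
```

View pics/w4.png

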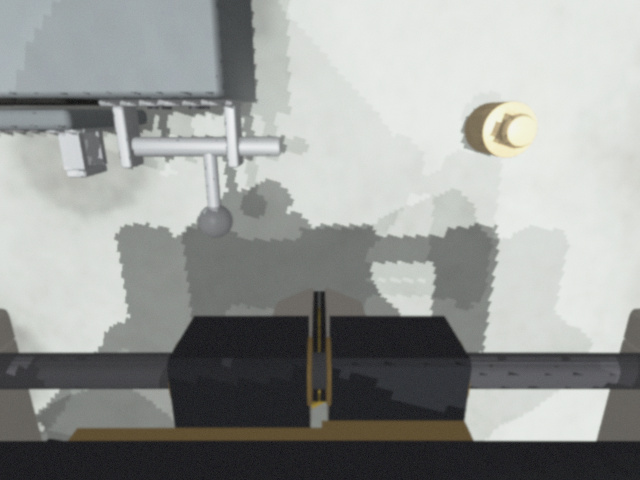

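The view shows the door shut and parallel to the front, with the staple at (80,150) in line with the bolt (135–280,146). The knob is at (214,221) and the weight at (508,130) is undisturbed.

```bash
python3 -c "
from h import *
w=px2w('wrist',[(214,221),(508,130)],[.04,.02])
print(((w[:,:2]-P[:2])@R2*1e3).round(1))"
```

```text
[[-117.7  -77.3]
 [ -84.9 -194.5]]
```

Call:
step_arm --commands '[{"translation": [10, 0, 0], "roll": 0}, {"translation": [15, 0, 0], "roll": 0}, {"translation": [13, 0, 0], "roll": 0}, {"translation": [0, 0, 0], "roll": 0}, {"translation": [0, 0, 0], "roll": 0}]'

```text
time: 12.17
tool_pos: [0.5291, -0.1753, 0.0316]
tool_rot: [-3.141, 0.0, 0.292]
contact_force: [-0.4, -0.2, -0.4]
opening: 0.0003
grip_force: 0.0
```

```bash
python3 -c "
from h import *
st()"
```

```text
t 12.17 box mm [-120.9 -116.8] z 31.6 rot [-3.141  0.     0.292] F box [-0.47 -0.12] -0.36 open 0.0003
```

Call:
step_arm --commands '[{"translation": [0, -3, 0], "roll": 0}, {"translation": [0, -3, 0], "roll": 0}, {"translation": [0, -3, 0], "roll": 0}, {"translation": [0, -3, 0], "roll": 0}, {"translation": [0, -3, 0], "roll": 0}, {"translation": [0, -3, 0], "roll": 0}, {"translation": [0, -3, 0], "roll": 0}, {"translation": [0, -3, 0], "roll": 0}, {"translation": [0, -2, 0], "roll": 0}, {"translation": [0, 0, 0], "roll": 0}]'

```text
time: 13.0
tool_pos: [0.5211, -0.1515, 0.0318]
tool_rot: [-3.142, 0.0, 0.29]
contact_force: [-1.1, -0.1, 0.5]
opening: 0.0005
grip_force: 0.3
```

Call:
step_arm --commands '[{"translation": [0, -1.5, 0], "roll": 0}, {"translation": [0, -1.5, 0], "roll": 0}, {"translation": [0, 0, 0], "roll": 0}]'

```text
time: 13.25
tool_pos: [0.5204, -0.1488, 0.0317]
tool_rot: [3.142, 0.0, 0.29]
contact_force: [-0.5, -1.6, 0.7]
opening: 0.0003
grip_force: 0.5
```

```bash
python3 -c "
from h import *
st()"
```

```text
t 13.25 box mm [-121.6  -88.9] z 31.7 rot [3.142 0.    0.29 ] F box [-0.96 -1.4 ] 0.69 open 0.0003
```

Call:
step_arm --commands '[{"translation": [0, -1, 0], "roll": 0}, {"translation": [0, -1, 0], "roll": 0}, {"translation": [0, 0, 0], "roll": 0}]'

```text
time: 13.5
tool_pos: [0.5198, -0.1469, 0.0317]
tool_rot: [3.142, 0.0, 0.29]
contact_force: [-0.2, -0.6, 1.1]
opening: 0.0006
grip_force: 0.6
```

Call:
step_arm --commands '[{"translation": [0, -1, 0], "roll": 0}, {"translation": [0, -1, 0], "roll": 0}, {"translation": [0, 0, 0], "roll": 0}]'

```text
time: 13.75
tool_pos: [0.5192, -0.145, 0.0317]
tool_rot: [-3.142, 0.0, 0.29]
contact_force: [0.3, 0.1, 1.1]
opening: 0.0004
grip_force: 0.6
```

Call:
step_arm --commands '[{"translation": [0, -1, 0], "roll": 0}, {"translation": [0, 0, 0], "roll": 0}]'

```text
time: 13.92
tool_pos: [0.519, -0.144, 0.0317]
tool_rot: [3.142, 0.0, 0.29]
contact_force: [-0.5, -0.8, 1.6]
opening: 0.0003
grip_force: 0.6
```

```bash
python3 -c "
from h import *
st()"
```

```text
t 13.92 box mm [-121.6  -83.9] z 31.7 rot [3.142 0.    0.29 ] F box [-0.7 -0.6] 1.61 open 0.0003
```

Call:
step_arm --commands '[{"translation": [0, -1, 0], "roll": 0}, {"translation": [0, -1, 0], "roll": 0}, {"translation": [0, 0, 0], "roll": 0}]'

```text
time: 14.17
tool_pos: [0.5184, -0.1421, 0.0317]
tool_rot: [-3.142, 0.0, 0.29]
contact_force: [0.1, -0.6, 1.9]
opening: 0.0006
grip_force: 0.6
```

Call:
step_arm --commands '[{"translation": [0, -1, 0], "roll": 0}, {"translation": [0, 0, 0], "roll": 0}]'

```text
time: 14.33
tool_pos: [0.5181, -0.1411, 0.0317]
tool_rot: [-3.142, 0.0, 0.29]
contact_force: [-0.4, -0.1, 1.3]
opening: 0.0004
grip_force: 0.6
```

```bash
python3 -c "
from h import *
st()
im=read_camera('wrist'); cv2.imwrite('pics/w5.png',im[:,:,::-1])"
```

```text
t 14.33 box mm [-121.7  -80.9] z 31.7 rot [-3.142  0.     0.29 ] F box [-0.38  0.  ] 1.32 open 0.0004
```

View pics/w5.png

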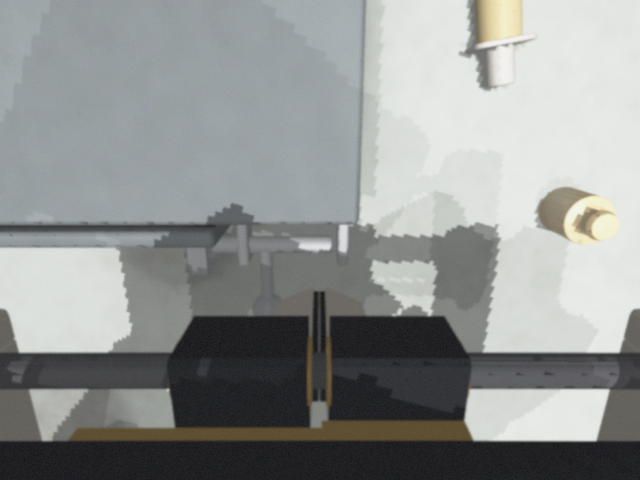

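The bolt's rod (215–330, 244) now reaches under the staple (197,258) and its stem (266,270) nears the left guide (243). There's no stop felt yet, so I'll go on in small steps.

Call:
step_arm --commands '[{"translation": [0, -1, 0], "roll": 0}, {"translation": [0, 0, 0], "roll": 0}]'

```text
time: 14.55
tool_pos: [0.518, -0.1405, 0.0318]
tool_rot: [3.141, -0.0, 0.29]
contact_force: [-0.3, -3.3, 0.8]
opening: 0.0005
grip_force: 1.0
```

Call:
step_arm --commands '[{"translation": [0, -1, 0], "roll": 0}, {"translation": [0, 0, 0], "roll": 0}]'

```text
time: 14.72
tool_pos: [0.518, -0.1401, 0.0319]
tool_rot: [3.14, -0.001, 0.29]
contact_force: [-0.2, -4.8, 0.6]
opening: 0.0004
grip_force: 1.9
```

Call:
step_arm --commands '[{"translation": [0, -1, 0], "roll": 0}, {"translation": [0, 0, 0], "roll": 0}]'

```text
time: 14.88
tool_pos: [0.5181, -0.1398, 0.0322]
tool_rot: [3.139, -0.001, 0.29]
contact_force: [-0.0, -7.6, 1.5]
opening: 0.0003
grip_force: 2.9
```

```bash
python3 -c "
from h import *
st()"
```

```text
t 14.88 box mm [-121.3  -79.6] z 32.2 rot [ 3.139e+00 -1.000e-03  2.900e-01] F box [-2.22 -7.3 ] 1.46 open 0.0003
```

The stop is reached (force climbing to 7.6 N). Backing off and checking.

Call:
step_arm --commands '[{"translation": [0, 5, 0], "roll": 0}, {"translation": [0, 10, 0], "roll": 0}, {"translation": [-10, 0, 0], "roll": 0}, {"translation": [-25, 0, 0], "roll": 0}, {"translation": [-25, 0, 0], "roll": 0}, {"translation": [0, 0, -30], "roll": 0}, {"translation": [0, 0, -35], "roll": 0}, {"translation": [0, 0, -35], "roll": 0}, {"translation": [-20, 25, 0], "roll": 0}, {"translation": [-20, 30, 0], "roll": 0}, {"translation": [0, 0, 0], "roll": 0}, {"translation": [0, 0, 0], "roll": 0}]'

```text
time: 15.88
tool_pos: [0.4403, -0.2352, 0.1315]
tool_rot: [-3.141, 0.0, 0.286]
contact_force: [-0.3, 0.3, 0.4]
opening: 0.0003
grip_force: 0.0
```

```bash
python3 -c "
from h import *
st()
a=read_camera('top')[150:350,215:415,::-1];b=read_camera('scene')[170:350,220:400,::-1]
cv2.imwrite('pics/f.png',np.hstack([cv2.resize(a,(400,400),interpolation=cv2.INTER_CUBIC),cv2.resize(b,(400,400),interpolation=cv2.INTER_CUBIC)]))
cv2.imwrite('pics/w6.png',read_camera('wrist')[:,:,::-1])"
```

```text
t 15.88 box mm [-223.1 -148.8] z 131.5 rot [-3.141  0.     0.286] F box [-0.17  0.37] 0.39 open 0.0003
```

View pics/f.png

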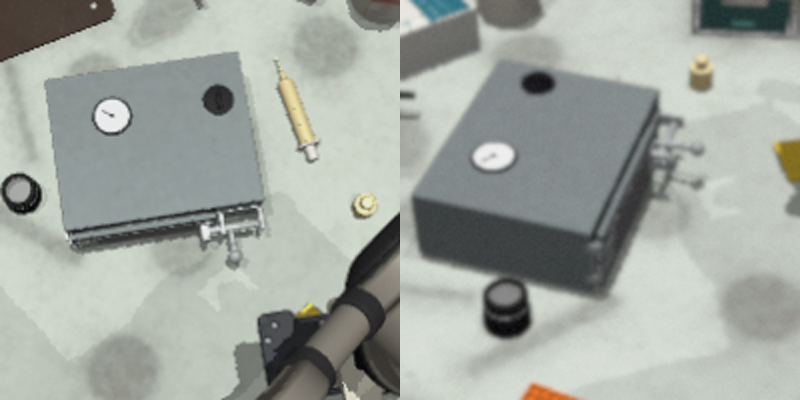

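View pics/w6.png

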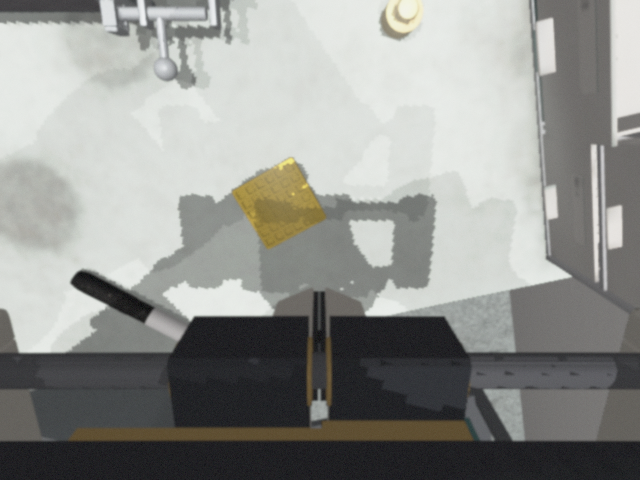

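The pictures show drawer and door shut and the rod through the staple, with loupe, syringe and weight in place. One check of the bolt travel before handing in.

```bash
python3 -c "
from h import *
w=px2w('wrist',[(165,68)],[.04]); print(((w[:,:2]-P[:2])@R2*1e3).round(1))
im=read_camera('top')
g0=cv2.imread('pics/t3.png');g1=cv2.resize(im[170:350,225:405,::-1],(600,600),interpolation=cv2.INTER_CUBIC)
cv2.imwrite('pics/cmp.png',np.hstack([cv2.resize(g[220:400,280:480],(400,360)) for g in (g0,g1)]))
# box shift since start
a=cv2.cvtColor(cv2.imread('pics/top0.png')[175:262,240:340],6).astype(np.float32);b=cv2.cvtColor(im[175:262,240:340],7).astype(np.float32)
print('shift px',cv2.phaseCorrelate(a,b))"
```

```text
[[-116.7  -57.7]]
shift px ((0.06650458388273961, 0.0100078141087252), 0.8454804693857829)
```

View pics/cmp.png

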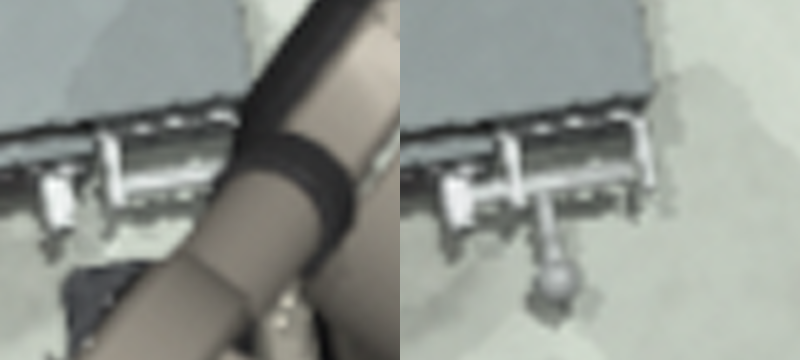

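The knob sits within 2–3 mm of its fully shot position, the rod is in the staple, and the box has moved under 0.1 px.

```bash
python3 -c "
from cell import *
print(hand_in())"
```

```text
the job is handed in; nothing more can be done
None
```

The drawer is fully home, the door is shut and the bolt is shot to its stop in the staple; the box and the things round it did not visibly move, and the job is handed in at about 16 s.

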